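# Fish the dropped ring out from between the tool boxes

### The arm

A 7-joint arm with a two-finger parallel gripper is mounted at the origin on the work surface. World frame = base frame: x ahead of the robot, y to its left, z up, the work surface at z = 0. Lengths are in m, angles in rad, forces in N, time in s.
With the tool pointing down it reaches from about 0.4 to 0.75 m from the base axis. Payload 19.5 kg.
Tool frame: the origin (TCP) lies between the finger pads; the fingertips stand 8 mm ahead of it and the grasp point (between the pads) lies 11 mm behind it; z points along the fingers, x is the direction in which the jaws open and shut, and the axes are right-handed (so a half turn about z gives the same grasp; the last joint's range is limited). The gripper opens to 85 mm and grips with 20 to 120 N. Pads are 22 mm wide; open, the fingers measure 114 mm over their backs; the gripper's body (76 mm by 85 mm) begins 54 mm behind the grasp point. The pads swing forward as they close: fully open they stand 13 mm farther back than shut.
Start: joints at [-0.042, 0.707, -0.028, 1.485, 0.022, 0.951, -0.075], TCP at [0.575, 0, 0.239] pointing down, gripper open.
Joint ranges: [-2.71, 2.71], [-0.32, 2.16], [-1.57, 1.52], [0, 2.45], [-1.46, 4.6], [0, 2.02], [-2.83, 2.83]. Speed limits (rad/s): [1.89, 1.89, 2.57, 2.57, 3.01, 3.01, 3.01].

### API

Orientations are given as a 3x3 rotation matrix whose columns are the frame's x, y, z axes.
In Python, from rig import arm gives the robot as it stands. Calls block until the motion is done:
- arm.move_to(position, orientation): joint-space move of the TCP to a pose.
- arm.servo_line(position, orientation=None, max_speed=0.15, contact_N=None): straight line of the TCP; orientation=None keeps the orientation; max_speed is the mean speed in m/s. With contact_N (N) it stops when the force on the tool has changed by that much, and returns True; else False.
- arm.move_j(angles): joint-space move.
- arm.release() and arm.gripper_close(squeeze=None): open the fingers fully, or close them until they stop; squeeze is the grip in N (None keeps the last).
- arm.hold(seconds).
- arm.ik(position, orientation): joint angles nearest the present ones, or None.
- arm.sense(): the state.
- arm.snapshot(name): name is "scene" or "side" or "wrist"; returns a dict with "frame" (480x640x3 uint8, red, green, blue), "depth" (480x640 float32, m along the optical axis (not along the pixel's ray), 0 where there is no reading), "fovy" (degrees; the focal length in pixels is half the picture's height over the tangent of half this angle, whatever the lens; pixels are square), "cx", "cy" (the principal point, pixels), "R" (3x3) and "t" (3): a world point X has camera coordinates R X + t. Camera axes: x right, y down, z forward; pixel columns grow to the right and rows downward; lengths in m; the calibration is good to about 2 mm. A picture is of the moment at which its call begins.
A pose or a line that the arm cannot do raises arm.Unreachable and nothing moves.
- arm.sign_off(): hands the job in, once; it reports no verdict.
The state is a dict: "time": time; "joints": joint angles; "joint_vel": joint speeds; "effort": joint torques, N m; "position": TCP position; "tcp_rot": TCP orientation; "wrist_force": force on the tool from outside, world axes, zero at the start; "ft_torque": the same for the moment, N m; "finger_gap": finger opening in m.
Only numpy, scipy, OpenCV 4.12 (cv2) and the standard library are available. Lean on these libraries where they do the work, as an engineer would, in place of code of your own. Each camera call takes 0.05 s, during which the arm holds its last target. There are 200 camera calls.

### The job

A steel ring has dropped into the narrow gap between the two boxes on the bench. Take the bent rod from the top of the parts cabinet, drag the ring with it along the gap and completely out of the open end onto the bench, then lay the rod back on top of the cabinet with its bent end hanging over the edge as before. Never touch the ring with the gripper.

Things in the scene. Friction and masses are not known exactly. Their poses are not given: they have to be found in the camera images.
- boxes: Two fixed boxes, 220 mm long (y), 100 mm high: a grey steel one on the -x side, a wooden one on the +x side with a jar on top (to 180 mm high, 100 mm or more from the gap's centre line). Between them a gap 60 mm wide along y, open above; open end at y = -110 mm, the end at y = +110 mm closed by a board. Origin: centre of the gap, on the bench; z up. Near the closed end stands a brass stud, not wanted.
- ring_mid (a point): The dropped steel ring, lying flat on the bench in the gap: outside diameter 50 mm, hole 32 mm, 12 mm high, about 110 g. The point is the centre of its hole, half-way up. A larger, darker ring out on the open bench is not wanted.
- rod_grip (a point): Bent rod, 160 g: level wooden handle 22 mm wide (y), 32 mm high; from its +x end a 7 mm steel wire runs on level, then bends straight down as a leg. Point: in the handle near the balance point, half-way up. x runs along the handle to the bend, z up. Handle from x = -95 to +45 mm; leg at x = +95 mm, its lower end at z = -146 mm. It lies on the cabinet, the leg hanging off the +y edge.
- cabinet: Fixed dark small-parts cabinet, 160 mm in x, 180 mm in y, 160 mm high, with a plain flat top and small drawer fronts on its two long sides. Origin at the centre of its underside on the bench.
Things that resemble listed ones, but are neither listed nor needed, are in the scene too. What is shaped like the cabinet but green is not meant.

How it is judged:
On the way, in this order (a step that is already met when the one before it is completed fails the run):
1. the bent rod has been lifted off the cabinet (height (world z) of rod_grip above 0.2 m), for 0.2 s.
2. the ring lies on the bench, completely out of the open end of the gap (y of ring_mid in the frame of boxes between -0.35 and -0.137 m and x of ring_mid in the frame of boxes between -0.12 and 0.12 m and height (world z) of ring_mid below 0.016 m), for 0.2 s.
At the end, for the whole second after the job is handed in: Ring flat and still on the bench outside the open end: its centre 27 to 240 mm beyond the boxes' ends, within 120 mm of the gap's centre line. Rod released, still and level (0.15 rad) on the cabinet's top, its handle's mid-height 176 mm above the bench within 8 mm (all of step 2 and angle between each of ring_mid, rod_grip's own z axis and vertical below 0.15 rad and linear speed of each of ring, rod below 0.02 m/s and height (world z) of rod_grip between 0.168 and 0.184 m and x of rod_grip in the frame of cabinet between -0.11 and 0.11 m and y of rod_grip in the frame of cabinet between -0.14 and 0.14 m); the robot touches nothing.
It fails at once if the gripper touches the ring (contact force between any of the fingers, the arm and ring above 0.3 N).
It also fails if it takes over 51 s, if anything falls off the work surface, if the arm or the gripper's body presses on something with over 40 N, if the wrist force passes 120 N, or if a joint passes its speed limit or range.

## Working session

There is one attempt and no reset: what is moved stays moved. The work goes in short steps, each a Python script; the robot and the scene stay as the last script left them, time stands still between calls to the robot, and variables do not carry over. Pictures are saved under pics/ and viewed, about 8 in all and at most 12, crops included, and the job is handed in when it is done.

```bash
ls; mkdir -p pics; cat > h.py <<'E'
import numpy as np, cv2
from rig import arm
def shot(n,f=None):
    s=arm.snapshot(n)
    np.savez(f'pics/{f or n}.npz',**{k:np.asarray(v) for k,v in s.items()})
    cv2.imwrite(f'pics/{f or n}.png',s['frame'][:,:,::-1]); return s
def load(f): return dict(np.load(f'pics/{f}.npz'))
def foc(s): return 240/np.tan(np.radians(s['fovy'])/2)
def ray(s,u,v,z):
    d=s['R'].T@np.array([(u-s['cx'])/foc(s),(v-s['cy'])/foc(s),1]); c=-s['R'].T@s['t']
    return c+d*(z-c[2])/d[2]
def cloud(s):
    v,u=np.mgrid[:480,:640]; d=s['depth']
    P=np.stack([(u-s['cx'])/foc(s)*d,(v-s['cy'])/foc(s)*d,d],-1)
    W=(P-s['t'])@s['R']; W[d==0]=np.nan; return W
E
python3 - <<'E'
from h import *
for n in('scene','side','wrist'):
    s=shot(n); print(n,s['fovy'],s['cx'],s['cy'],-s['R'].T@s['t'],s['R'][2])
E
```

```text
pics
scene 45.450813651354814 314.63720100907466 234.1124810238053 [0.32912861 0.15196648 1.36740678] [ 0.17377576 -0.25502176 -0.95119183]
side 48.3730857707801 311.5882138021012 238.96281535054015 [0.85719624 0.08199663 1.38042932] [-0.23982963 -0.20050999 -0.94988288]
wrist 60.93174026035663 320.9284948198993 232.17799409487023 [0.57559217 0.07013354 0.3729935 ] [-0.00101398 -0.27264634 -0.96211379]
```

View pics/scene.png

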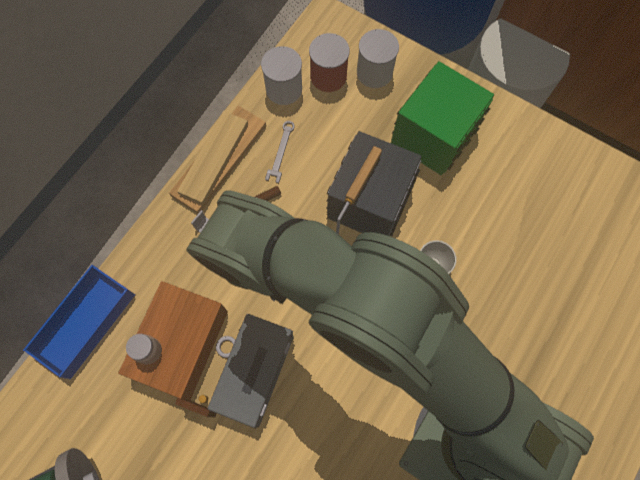

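View pics/side.png

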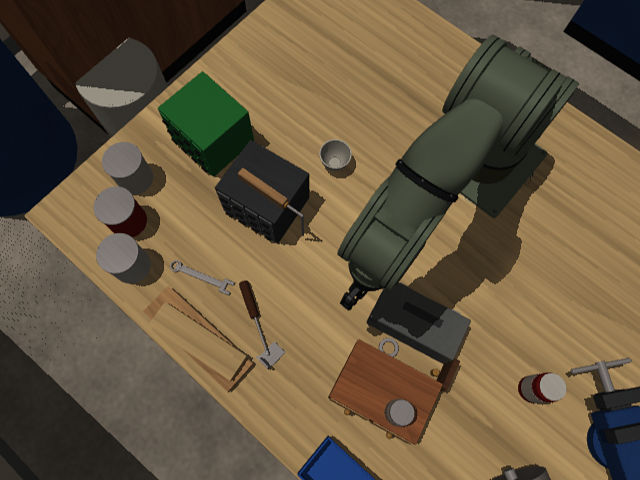

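The scene view shows the dark cabinet at (375,180) with the rod on it and the green decoy at (443,115). The boxes are at (175,340) for wood and (255,370) for steel, with the ring at (226,347) in the gap and the stud at (203,400). The side view agrees: cabinet (262,190), ring (389,347), gap running to a closed end at (450,375).

```bash
python3 - <<'E'
from h import *
for n in('scene','side'):
    s=load(n); W=cloud(s); hsv=cv2.cvtColor(s['frame'],cv2.COLOR_RGB2HSV)
    def comp(zlo,zhi,seed,extra=None):
        m=((W[...,2]>zlo)&(W[...,2]<zhi))
        if extra is not None:m&=extra
        m=cv2.morphologyEx(m.astype(np.uint8),cv2.MORPH_OPEN,np.ones((3,3)))
        k,l=cv2.connectedComponents(m,connectivity=4); i=l[seed[1],seed[0]]
        if i==0: print('seed miss',W[seed[1],seed[0]]);return
        p=W[l==i]; r=cv2.minAreaRect((p[:,:2]*1000).astype(np.float32)); print(n,len(p),'z',np.median(p[:,2]).round(4),'rect',np.round(r[0],1),np.round(r[1],1),round(r[2],1)); print(np.round(cv2.boxPoints(r)).tolist()); return p
    S={'scene':dict(cab=(400,165),wood=(170,320),steel=(240,385)),'side':dict(cab=(270,165),wood=(365,375),steel=(440,338))}[n]
    comp(.15,.167,S['cab']); comp(.09,.107,S['wood']); comp(.09,.107,S['steel'])
    # handle
    b=S['cab']; m=(W[...,2]>.178)&(W[...,2]<.2); y,x=np.nonzero(m)
    q=(np.hypot(x-b[0],y-b[1])<60); p=W[y[q],x[q]]
    r=cv2.minAreaRect((p[:,:2]*1000).astype(np.float32)); print('handle',len(p),np.median(p[:,2]),np.round(r[0],1),np.round(r[1],1),round(r[2],1),np.round(cv2.boxPoints(r)).tolist())
    u,v={'scene':(226,347),'side':(389,347)}[n]; print('ring on z=.012',ray(s,u,v,.012), W[v-12:v+13:4,u-12:u+13:4,2].round(3).tolist())
    a,bx={'scene':((200,345),(330,160)),'side':((365,320),(210,140))}[n]
    c1=cv2.resize(s['frame'][a[1]-45:a[1]+105,a[0]-60:a[0]+140],(400,300),interpolation=2)
    c2=cv2.resize(s['frame'][bx[1]-30:bx[1]+120,bx[0]-40:bx[0]+160],(400,300),interpolation=2)
    cv2.imwrite(f'pics/crop_{n}.png',np.hstack([c1,c2])[:,:,::-1])
a=cv2.imread('pics/crop_scene.png');b=cv2.imread('pics/crop_side.png');cv2.imwrite('pics/crops.png',np.vstack([a,b]))
E
```

```text
scene 4428 z 0.1596 rect [ 513.6 -366.7] [164.8 183. ] 8.8
[[418.0, -289.0], [446.0, -470.0], [609.0, -444.0], [581.0, -264.0]]
scene 11576 z 0.1001 rect [609.9 174.4] [324.7 234.2] 12.9
[[426.0, 252.0], [478.0, 24.0], [794.0, 97.0], [742.0, 325.0]]
scene 11576 z 0.1001 rect [609.9 174.4] [324.7 234.2] 12.9
[[426.0, 252.0], [478.0, 24.0], [794.0, 97.0], [742.0, 325.0]]
handle 584 0.19112682634771327 [ 532.5 -344.5] [ 22.8 141. ] 4.6 [[515.0, -275.0], [527.0, -416.0], [550.0, -414.0], [538.0, -273.0]]
ring on z=.012 [0.59739106 0.13417485 0.012     ] [[0.039, -0.0, -0.0, 0.003, -0.001, -0.0, 0.098], [0.021, -0.0, 0.012, 0.009, 0.015, -0.001, 0.101], [0.001, 0.015, 0.005, -0.003, 0.004, 0.097, 0.097], [-0.002, 0.01, 0.0, 0.001, 0.003, 0.098, 0.097], [0.001, 0.014, -0.004, 0.0, -0.001, 0.102, 0.099], [0.002, 0.01, 0.015, 0.012, 0.096, 0.103, 0.105], [-0.001, -0.001, -0.004, 0.004, 0.101, 0.1, 0.101]]
side 3634 z 0.1609 rect [ 514.5 -371.5] [167.2 181.7] 8.9
[[418.0, -295.0], [446.0, -474.0], [611.0, -448.0], [583.0, -269.0]]
side 9840 z 0.1008 rect [609.9 169.7] [326.5 234.4] 12.8
[[425.0, 248.0], [477.0, 19.0], [795.0, 92.0], [743.0, 320.0]]
side 9840 z 0.1008 rect [609.9 169.7] [326.5 234.4] 12.8
[[425.0, 248.0], [477.0, 19.0], [795.0, 92.0], [743.0, 320.0]]
handle 622 0.19181960086324318 [ 532.2 -323.3] [ 23.7 194.1] 4.5 [[513.0, -227.0], [528.0, -421.0], [552.0, -419.0], [536.0, -226.0]]
ring on z=.012 [0.59879395 0.1298065  0.012     ] [[0.006, 0.003, -0.003, 0.004, 0.028, 0.05, 0.086], [0.0, 0.004, 0.01, 0.015, 0.015, 0.006, 0.031], [0.002, 0.011, 0.003, 0.004, 0.01, 0.01, -0.0], [0.001, 0.014, -0.0, -0.002, 0.004, 0.015, 0.001], [0.104, 0.107, 0.002, -0.0, 0.006, 0.018, -0.002], [0.102, 0.103, 0.106, 0.101, 0.013, 0.002, 0.003], [0.1, 0.103, 0.103, 0.101, 0.1, 0.101, -0.001]]
```

View pics/crops.png

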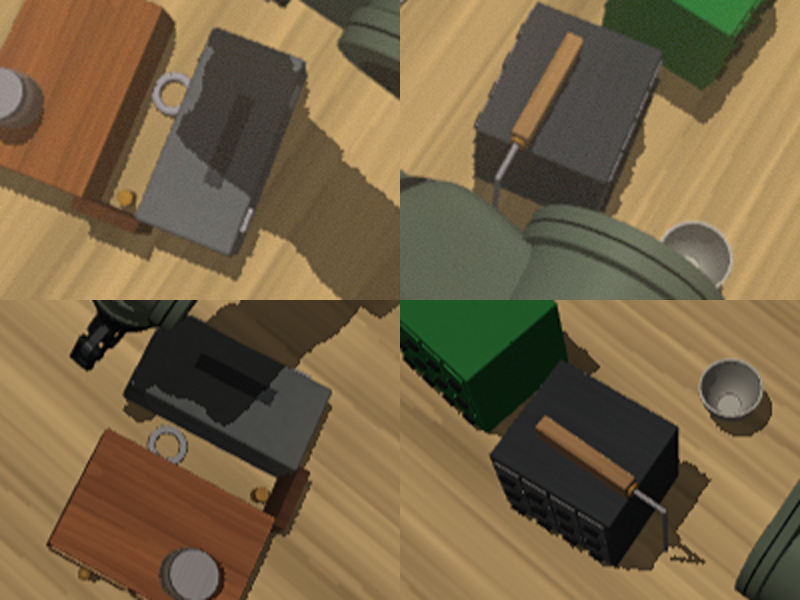

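The crops confirm the light ring lies in the gap between the wood and steel boxes, near the open end, well away from the stud. The rod lies on the black cabinet, not the green one, with its leg over the near edge (the world +y side). The large dark ring isn't visible in the gap. Next I'll refine the ring and the gap.

```bash
python3 - <<'E'
from h import *
th=np.radians(12.85); ex=np.array([np.cos(th),np.sin(th)]); ey=np.array([-ex[1],ex[0]])
c0=np.array([.61,.172])
for n,sd in(('scene',(226,347)),('side',(389,347))):
    s=load(n); W=cloud(s); q=W[...,:2]-c0; bx=q@ex; by=q@ey
    top=(abs(W[...,2]-.1)<.012)&(abs(by)<.08)&(abs(bx)<.2)
    h=np.histogram(bx[top],bins=np.arange(-.18,.181,.004))[0]; print(n,dict(zip(np.arange(-180,180,4).tolist(),h.tolist())) )
    for side in (-1,1):
        t2=(abs(W[...,2]-.1)<.012)&((bx<-.07)&(bx>-.13) if side<0 else (bx>.05)&(bx<.12))
        print(' y range',side,np.percentile(by[t2&(abs(by)<.14)],[.3,99.7]).round(4))
    hsv=cv2.cvtColor(s['frame'],cv2.COLOR_RGB2HSV)
    m=((hsv[...,1]<60)&(hsv[...,2]>90)&(W[...,2]<.05)).astype(np.uint8)
    y,x=np.mgrid[:480,:640]; m[np.hypot(x-sd[0],y-sd[1])>17]=0
    cs=max(cv2.findContours(m,0,1)[0],key=cv2.contourArea)
    (u,v),ax,a=cv2.fitEllipse(cv2.convexHull(cs)); p=ray(s,u,v,.012)
    print('ring',u,v,ax,p,'box frame',(p[:2]-c0)@ex,(p[:2]-c0)@ey, 'diam',np.array(ax)*np.linalg.norm(p+s['R'].T@s['t'])/foc(s))
st=arm.sense(); print(st['tcp_rot'],st['time'])
def R(yaw,sg):
    x=sg*np.array([-np.sin(yaw),np.cos(yaw),0]); z=np.array([0,0,-1]); return np.c_[x,np.cross(z,x),z]
for sg in(1,-1):
  for P,y in(([.531,-.322,.172],94.6),([.619,.039,.157],102.85),([.675,-.23,.157],102.85)): print(sg,P,arm.ik(P,R(np.radians(y),sg)))
E
```

```text
scene {-180: 0, -176: 0, -172: 0, -168: 3, -164: 34, -160: 147, -156: 142, -152: 148, -148: 141, -144: 135, -140: 142, -136: 139, -132: 146, -128: 144, -124: 148, -120: 135, -116: 138, -112: 142, -108: 143, -104: 132, -100: 136, -96: 141, -92: 144, -88: 135, -84: 140, -80: 139, -76: 141, -72: 139, -68: 137, -64: 138, -60: 138, -56: 129, -52: 90, -48: 0, -44: 0, -40: 0, -36: 0, -32: 0, -28: 0, -24: 0, -20: 0, -16: 0, -12: 0, -8: 0, -4: 0, 0: 0, 4: 0, 8: 117, 12: 143, 16: 136, 20: 137, 24: 125, 28: 133, 32: 141, 36: 139, 40: 128, 44: 131, 48: 139, 52: 132, 56: 133, 60: 142, 64: 126, 68: 139, 72: 126, 76: 138, 80: 132, 84: 133, 88: 148, 92: 113, 96: 97, 100: 99, 104: 89, 108: 89, 112: 86, 116: 75, 120: 81, 124: 77, 128: 81, 132: 75, 136: 78, 140: 83, 144: 87, 148: 87, 152: 83, 156: 92, 160: 13, 164: 0, 168: 0, 172: 0, 176: 0}
 y range -1 [-0.1137  0.1048]
 y range 1 [-0.1137  0.1047]
ring 225.16171264648438 345.9065246582031 (17.84123420715332, 22.311429977416992) [0.60052362 0.13320832 0.012     ] box frame -0.017866295871461227 -0.03571263124342624 diam [0.04304248 0.05382695]
side {-
[... 1212 characters left out ...]
25e-05 -9.99999641e-01]] 0.15
1 [0.531, -0.322, 0.172] [ 0.17347501  0.98056794  0.77446044  1.40057051 -0.7300968   1.05756083
 -1.97513772]
1 [0.619, 0.039, 0.157] [-0.44014519  1.00445907  0.78689471  1.4193117  -0.76675175  1.03790849
 -2.40861138]
1 [0.675, -0.23, 0.157] [ 0.05708002  1.13480997  0.76059637  0.97263086 -0.71563014  1.26103523
 -2.21907436]
-1 [0.531, -0.322, 0.172] [ 0.53524594  0.85639847 -0.09038365  1.38673981  0.08700257  0.90232344
  0.50221589]
-1 [0.619, 0.039, 0.157] [-0.07640256  0.873782   -0.08230235  1.40550891  0.08286927  0.86566831
  0.04118805]
-1 [0.675, -0.23, 0.157] [ 0.32131649  1.03651413 -0.11299275  0.95859125  0.10644694  1.15141029
  0.4443886 ]
```

```bash
cat >> h.py <<'E'
TH=np.radians(12.85); EX=np.array([np.cos(TH),np.sin(TH)]); EY=np.array([-EX[1],EX[0]]); O=np.array([.61,.172])-.0205*EX-.007*EY
RING=np.array([.5997,.131])
def Rt(yaw):
    x=-np.array([-np.sin(yaw),np.cos(yaw),0]); z=np.array([0,0,-1.]); return np.c_[x,np.cross(z,x),z]
E
python3 - <<'E'
from h import *
yaw=np.radians(94.6); 
arm.move_to([.531,-.322,.30],Rt(yaw))
s=shot('wrist','w1'); W=cloud(s); m=(W[...,2]>.183)&(W[...,2]<.2)
p=W[m]; r=cv2.minAreaRect((p[:,:2]*1000).astype(np.float32)); print(len(p),r,np.median(p[:,2]),np.round(cv2.boxPoints(r)).tolist())
print(arm.sense()['position'],arm.sense()['time'])
E
```

```text
7191 ((533.1832275390625, -344.06353759765625), (22.042884826660156, 144.16355895996094), 4.7601318359375) 0.19140433078493335 [[516.0, -273.0], [528.0, -417.0], [550.0, -415.0], [538.0, -271.0]]
[ 0.53174841 -0.32040557  0.29980212] 1.45
```

View pics/w1.png

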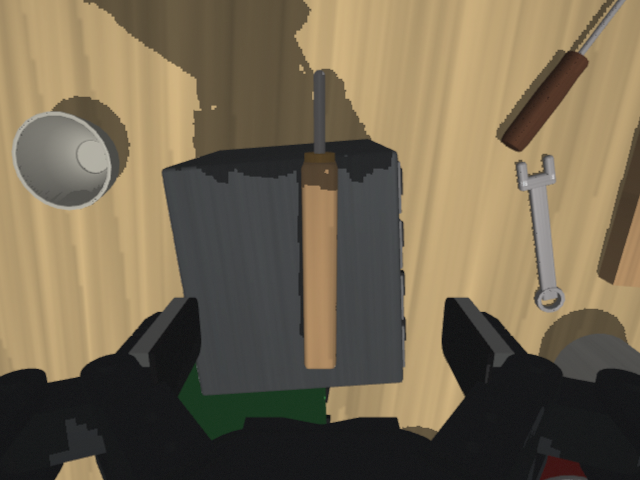

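Wrist view: the handle runs vertically in the picture from (320,155) to (320,368), centred between the open fingers, and the wire bends at (320,75). Grasping and lifting now.

```bash
python3 - <<'E'
from h import *
yaw=np.radians(94.7); R=Rt(yaw)
print(arm.servo_line([.5313,-.319,.173],R,max_speed=.08,contact_N=8)); print(arm.sense()['position'])
arm.gripper_close(80); s=arm.sense(); print(s['finger_gap'],s['position'],s['wrist_force'])
arm.servo_line([.5313,-.319,.33],max_speed=.1); s=arm.sense(); print(s['finger_gap'],s['wrist_force'],s['ft_torque'],s['time'])
yb=TH+np.pi/2
g=RING-.095*EY; print('grip above ring',g)
arm.move_to([*g,.33],Rt(yb)); s=shot('wrist','w2'); shot('side','s2'); print(arm.sense()['position'],arm.sense()['time'])
a=cv2.imread('pics/s2.png')[180:480,180:580]; a=cv2.resize(a,(800,600)); cv2.imwrite('pics/s2c.png',a)
E
```

```text
False
[ 0.53141843 -0.3190945   0.17335086]
0.020575623485830984 [ 0.53136275 -0.31907986  0.17326767] [-1.87121933  0.59855343  4.1785123 ]
0.02043635645818232 [-0.85291231  0.17462475 -1.83044707] [-0.03451055  0.01465216  0.03428345] 5.5167
grip above ring [0.62082794 0.03837921]
[0.62090216 0.03692765 0.32999975] 6.9917
```

View pics/w2.png

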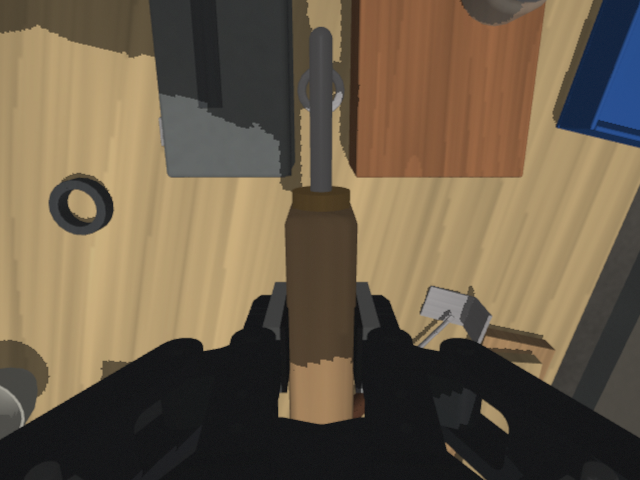

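The wrist view shows the wire on the gap's line with the ring under it at about (321,90). The boxes' open-end corners are at (293,177) and (357,177), and the unwanted dark ring is at (81,204). I'll check the ring against the predicted leg tip in the same image, then descend if they agree.

```bash
python3 - <<'E'
from h import *
s=load('w2'); st=arm.sense(); print(st['position'])
f=s['frame'].astype(int); hsv=cv2.cvtColor(s['frame'],cv2.COLOR_RGB2HSV)
W=cloud(s); m=((hsv[...,1]<70)&(W[...,2]<.03)&(W[...,2]>-.02)).astype(np.uint8)
y,x=np.mgrid[:480,:640]; m[np.hypot(x-321,y-90)>32]=0
pts=np.argwhere(m)[:,::-1].astype(np.float32); h=cv2.convexHull(pts); (u,v),ax,a=cv2.fitEllipse(h); print(len(pts),u,v,ax)
p=ray(s,u,v,.012); print('ring',p,'box',(p[:2]-O)@EX,(p[:2]-O)@EY)
tip=np.array([*(st['position'][:2]+.095*EY),st['position'][2]+.003-.146]); 
def pr(X): c=s['R']@X+s['t']; return c[:2]/c[2]*foc(s)+[s['cx'],s['cy']]
print('tip',tip,pr(tip),'bend',pr(tip+[0,0,.146]), 'box tip',(tip[:2]-O)@EX,(tip[:2]-O)@EY)
for u,v in((293,177),(357,177)): q=ray(s,u,v,.1);print('corner box',(q[:2]-O)@EX,(q[:2]-O)@EY)
c=cv2.resize(s['frame'][0:200,220:420],(600,600),interpolation=2); k=cv2.resize(cv2.imread('pics/s2c.png'),(0,0),fx=.25,fy=.25)
cv2.imwrite('pics/w2c.png',c[:,:,::-1])
E
```

```text
[0.62090216 0.03692765 0.32999975]
776 316.97772216796875 89.00923156738281 (52.37568283081055, 56.02324676513672)
ring [0.59625464 0.13113267 0.012     ] box -0.0019899845005911907 -0.02978687168276451
tip [0.59977421 0.12954844 0.18699975] [319.23267858  75.22806682] bend [317.16078863  26.94300399] box tip 0.0010891106045048911 -0.03211417816110778
corner box -0.022985172811234973 -0.10937695290851107
corner box 0.034186695073282196 -0.10951729375742658
```

View pics/w2c.png

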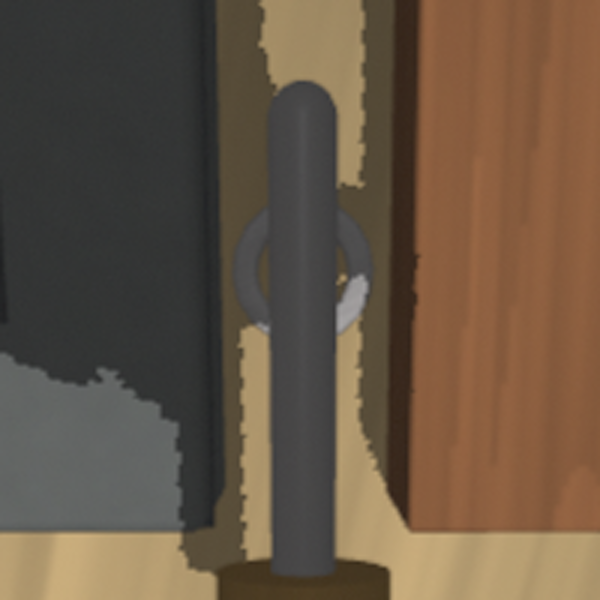

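Ring centre is at (321,90) in the image, and the leg tip is predicted about 2 mm from it after allowing for the calibration offset. The hole gives ±12 mm. Descending with a contact check.

```bash
python3 - <<'E'
from h import *
R=Rt(TH+np.pi/2)
g=O+.002*EX+(-.031-.095)*EY
arm.servo_line([*g,.25],R,max_speed=.12)
c=arm.servo_line([*g,.1475],R,max_speed=.06,contact_N=4)
s=arm.sense(); print(c,s['position'],g,s['wrist_force'],s['time'])
shot('scene','c3');shot('side','s3')
a=cv2.imread('pics/c3.png')[270:450,100:340];b=cv2.imread('pics/s3.png')[270:450,300:540]
cv2.imwrite('pics/c3c.png',np.hstack([cv2.resize(i,(400,300)) for i in(a,b)]))
E
```

```text
False [0.62164081 0.0382115  0.14775149] [0.62154244 0.03821651] [-0.89592583 -0.13062125 -1.47068721] 9.6667
```

View pics/c3c.png

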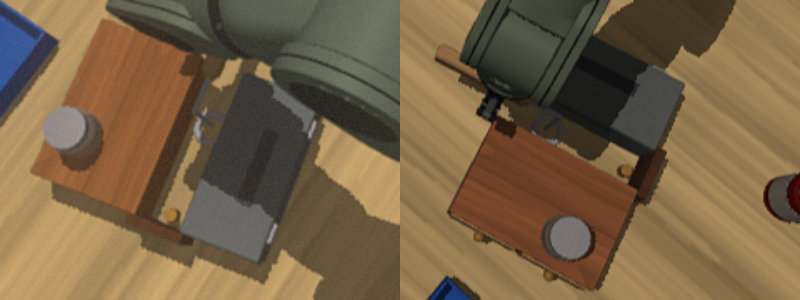

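No contact was felt on the way down, and both views show the leg tip inside the ring, so I'm dragging.

```bash
python3 - <<'E'
from h import *
R=Rt(TH+np.pi/2)
g=O+.002*EX+(-.205-.095)*EY
c=arm.servo_line([*g,.1475],R,max_speed=.05)
s=arm.sense(); print(c,s['position'],s['wrist_force'],s['time'])
shot('wrist','w4')
arm.servo_line([*g,.25],R,max_speed=.1)
shot('wrist','w5'); print(arm.sense()['time'])
a=cv2.imread('pics/w4.png');b=cv2.imread('pics/w5.png')
cv2.imwrite('pics/w45.png',np.hstack([cv2.resize(i,(400,300)) for i in(a,b)]))
E
```

```text
False [ 0.66024044 -0.13135243  0.14751002] [-0.43917572  1.40794246 -0.66679244] 13.4
14.675
```

View pics/w45.png

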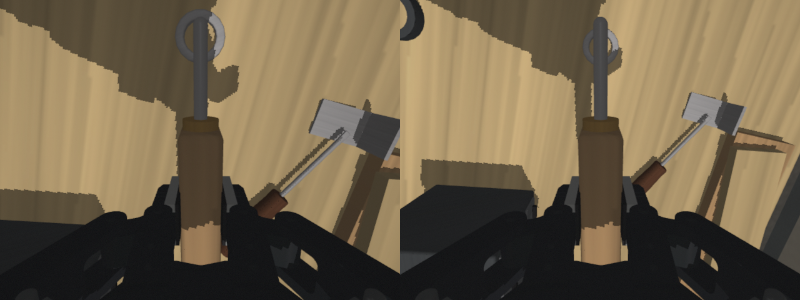

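The ring came along and is off the leg, flat on the bench at (323,70) in the second picture. Next I measure it and put the rod back.

```bash
python3 - <<'E'
from h import *
s=load('w5'); p=ray(s,323,70,.012); print('ring box',(p[:2]-O)@EX,(p[:2]-O)@EY)
R=Rt(np.radians(94.7)); P=[.5313,-.319]
q=arm.sense()['position']; arm.servo_line([*q[:2],.33],max_speed=.12)
arm.move_to([*P,.33],R); arm.hold(.2)
arm.servo_line([*P,.182],R,max_speed=.1)
c=arm.servo_line([*P,.1715],R,max_speed=.02,contact_N=3); s=arm.sense(); print(c,s['position'],s['wrist_force'])
arm.release(); arm.hold(.3)
arm.servo_line([*P,.30],R,max_speed=.1); arm.hold(.3)
s=shot('wrist','w6'); W=cloud(s); m=(W[...,2]>.183)&(W[...,2]<.2)&(W[...,1]<-.2)
p=W[m]; r=cv2.minAreaRect((p[:,:2]*1000).astype(np.float32)); print(len(p),r,np.median(p[:,2]))
arm.move_j([-.6,.3,0,1.485,0,1.2,0]) if 0 else arm.servo_line([*P,.36],R)
shot('scene','c6'); shot('side','s6'); print(arm.sense()['time'],arm.sense()['wrist_force'])
a=cv2.imread('pics/w6.png');b=cv2.imread('pics/s6.png')
cv2.imwrite('pics/w6s.png',np.hstack([cv2.resize(i,(400,300)) for i in(a,b)]))
E
```

```text
ring box 0.00427475489569056 -0.19178930256507976
True [ 0.53128258 -0.31898083  0.1732483 ] [-1.38747805  0.94836422  9.20878359]
7164 ((533.6884155273438, -344.2960205078125), (22.073579788208008, 144.22491455078125), 4.682598114013672) 0.1914023717670752
22.0583 [-0.49958156 -0.29387473  0.47164684]
```

View pics/w6s.png

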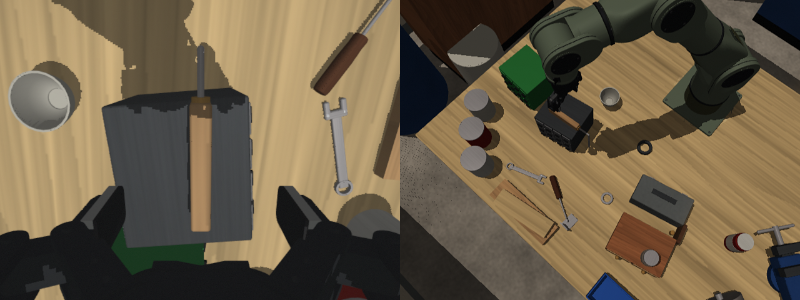

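The rod is back as before: handle at (200,165) in the left half, leg over the edge, gripper clear. The side view shows the light ring on open bench at (607,199), outside the gap. Handing in.

```bash
python3 - <<'E'
from h import *
s=load('s6'); p=ray(s,(607-400)*1.6,199*1.6,.012); print('ring box',(p[:2]-O)@EX,(p[:2]-O)@EY)
arm.sign_off()
E
```

```text
ring box 0.005534602120323028 -0.1940769533543403
the job is handed in; nothing more can be done
```

The ring is out of the gap, the rod is back on the cabinet, and the job is handed in. It reports no verdict. The robot's clock read about 22 s of the allowed 51 s.

I gripped the rod at its balance point and lowered the leg into the ring's hole; the contact check was not triggered. I then dragged the ring out of the open end and lifted the leg clear. The rod went back where it came from, and I moved the gripper above it.

- **Ring:** the wrist and side cameras put its centre at y ≈ -0.192 and -0.194 m in the boxes' frame, about 5 mm off the gap's centre line. That is about 83 mm beyond the boxes' ends, where 27 to 240 mm is allowed. The gripper never went near the ring.
- **Rod:** the top of the handle is at 0.191 m, so its mid-height is about 0.175 m. The handle's centre and direction are within 1 mm and 0.1° of where they started, with the leg over the edge as before.
- **Disagreements:** the fixed cameras differed by about 4–5 mm in y, and the wrist camera by about 2 mm, so I averaged them. The first ellipse fit of the ring in the wrist image came out about 4 px off, so I corrected it by eye from the crop.

No check failed.

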